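# Seat the gel cassette and hold the exposure shutter half open

### The arm

A 6-joint arm with a two-finger parallel gripper is mounted at the origin on the work surface. World frame = base frame: x ahead of the robot, y to its left, z up, the work surface at z = 0. Lengths are in m, angles in rad, forces in N, time in s.
With the tool pointing down it reaches from about 0.3 to 0.775 m from the base axis. Payload 14.6 kg.
Tool frame: the origin (TCP) lies on the mounting face of the last link; the fingertips stand 199 mm ahead of it and the grasp point (between the pads) lies 180 mm ahead of it; z points along the fingers, y is the direction in which the jaws open and shut (so a half turn about z gives the same grasp; the last joint's range is limited). The gripper opens to 94 mm and grips with 3 to 60 N. Pads are 16 mm wide; open, the fingers measure 119 mm over their backs; the gripper's body (75 mm by 177 mm) begins 78 mm behind the grasp point.
Start: joints at [1.216, 0.3, 1.521, -0, 1.321, -0.067], TCP at [0.156, 0.527, 0.405] pointing down, gripper open.
Joint ranges: [-3.03, 3.03], [-0.79, 2.21], [0.23, 2.52], [-1.04, 4.18], [0, 3.07], [-2.55, 2.55]. Speed limits (rad/s): [2.22, 2.22, 2.57, 3.14, 3.14, 3.14].

### API

Orientations are given as [roll, pitch, yaw] about the fixed x, y, z axes, in that order (R = Rz(yaw) Ry(pitch) Rx(roll)).
In Python, from station import sensors, vision, job gives the robot as it stands. The module is installed in compiled form; this text tells all that it offers.
- The arm moves only by the tool arm_command, never from a script. Its argument "plan" is one flat list of numbers, 5 for each row, row after row: the closure, from -1 (fully open) to 1 (shut), so that 0 is half open, then the shift along the world's x, y, z scaled (see below), then the turn about the world's z scaled (see below). A call has 1 to 20 rows; each row is the pose to reach, as a shift and turn from the pose commanded when the call began; what a row does not reach only later rows make up. The controller multiplies each number of a shift by 400 mm and each number of a turn by 120 degrees. A row lasts 1/10 s, in which the tool goes at most 50 mm and 8.59 degrees, less where a joint would pass 70% of its speed; a pose out of reach is approached as far as the arm can. A call with a number of a shift or a turn outside -1 to 1 is refused whole. A call with a gripper value outside its range is refused whole. The fingers move at their own pace and stop on an object; "newtons" is the grip in N (left out, the last holds). Time passes only in rows, so rows that repeat a pose let the fingers close. It gives the time, the measured TCP pose, the force and the opening at its end, in the units of the state.
- sensors.get_obs(): the state, without advancing time (a new reading comes with each control period).
- vision.camera(name): name is "scene" or "top" or "wrist"; returns the picture (384x512x3 uint8, blue, green, red); there is no depth.
- vision.camera_params(name): a dict with "intrinsics" (3x3 intrinsics, pixels), "k1" (the pictures are not rectified: a ray, as slopes to the right and down, at radius r is drawn at 1 + k1 r^2 times it, then the intrinsics apply), "rvec" (rotation vector, rad) and "tvec" (3), from world to camera coordinates, as OpenCV has them. Camera axes: x right, y down, z forward; pixel columns grow to the right and rows downward; lengths in m; the calibration is good to about 2 mm. A picture is of the moment at which its call begins: read the wrist's pose just before it. camera_params takes no time and is no camera call; for the wrist camera it gives the pose at the moment of the call.
- job.hand_in(): hands the job in, once; it reports no verdict.
Trained networks look in the newest picture that a camera, given by its name, has taken for a name from the list of things; names that differ only in an ending like _2 or _b are one class to them, and where a whole thing is asked for, a point or a joint stands for the part that bears it (a point fixed in the world has none). Each returns a list of dicts, best first, with "confidence" (0 to 1); they miss things now and then, are a little off and sometimes report something else, mostly with a low value. They report only what shows in the picture. A call takes as long as a camera call. They do not tell look-alikes from the thing itself.
- vision.search_frame(name, camera): "at" ([row, column] in pixels, amid what is visible of it).
- vision.silhouettes(name, camera): "mask" (384x512 bool, what is visible of it) and "at" ([row, column] in pixels, amid what is visible of it).
- vision.pinpoint(name, camera): "at" ([row, column] in pixels: a listed point, or the origin of a listed thing).
The state is a dict: "time_s": time; "qpos": joint angles; "joint_vel": joint speeds; "tau": joint torques, N m; "ee_pos": TCP position; "eef_rot": TCP orientation; "force": force on the tool from outside, world axes, zero at the start; "moment": the same for the moment, N m; "grip_width": finger opening in m.
Only numpy, scipy, OpenCV 4.12 (cv2) and the standard library are available. Lean on these libraries where they do the work, as an engineer would, in place of code of your own. Each camera call takes 0.05 s, during which the arm holds its last target.

### The job

Put the gel cassette on the transilluminator's window and push it fully home into the U-shaped locator, flat on the glass with its well end first. Then take the tab of the spring-return exposure shutter, slide it to half open so that only the ladder half of the gel is lit, and finish while holding it there against its spring (let go and it snaps shut). Never open the shutter much past half, keep the cassette home, and do not disturb the vial, the comb or the other loose things.

Things in the scene. Friction and masses are not known exactly. Their poses are not given: they have to be found in the camera images.
- housing: UV transilluminator: white box, 300 mm (its x) by 420 mm (its y), top panel 100 mm above the bench, fixed, turned up to 0.25 rad. Origin: centre of its underside; x to its rear (away from the robot), y to its left. Glass window flush in the top: x -85 to 100, y -160 to -20 mm. The left part of the top is plain panel.
- locator: U-shaped aluminium stop fixed on the glass near the window's rear, 88 mm wide, 10 mm high, open to the front. Origin: middle of the inner stop face, at glass height; x to the rear (push direction), y left, parallel to the housing's. Two cheeks reach 20 mm forward, 62 mm apart inside, their flared tips 32 mm. Mid-width of the window; clamped up to 10 mm farther forward or back.
- cassette: Sealed rigid gel cassette, grey rimmed clear plastic, 100 mm (its x) by 56 mm (its y) by 14 mm thick, 60 to 125 g, loose, flat on the left part of the housing's top, turned up to 0.5 rad from the housing. Origin: centre of its underside. Well end (broad grey bar with eight small black wells) at +x, already roughly to the rear. Ladder lane (five bands) on its -y side.
- well_end (a point): Middle of the bottom edge of the cassette's well end, 50 mm ahead of the cassette's origin on its x axis; when home it touches the locator's origin.
- tab (a point): Grip of the shutter: black plastic, 30 mm along the housing's x, 12 mm along its y, standing 31 mm above the top panel in a slot in front of the window. Origin: centre of the grip in plan, at top panel height; axes as the housing's. In the housing's frame at x -115, y -90 mm when shut; the slot runs along y.
- shutter (a joint): Travel of the shutter and tab to the housing's left (+y), in m: 0 shut, 0.140 fully open, half is 0.070. The blade, under the glass, uncovers the window from its right edge. Black lines before the slot mark the tab's middle at shut, half and open. A spring pulls it shut: about 4 N at the start, rising 0.09 N per mm to about 10 N at half, 17 N fully open.
- vial: Small amber vial with black cap, 24 mm across, 50 mm high, standing on the rear left corner of the housing's top. Bystander.
- comb: White plastic gel comb, 70 mm by 22 mm by 5 mm, lying on the rear edge of the housing's top. Bystander.
- reagent: Clear bottle with a white cap, 80 mm across, 150 mm high, on the bench to the left. Bystander.
- beaker: Glass beaker, 80 mm across, 100 mm high, on the bench to the right. Bystander.
- tipbox: Yellow pipette tip box with clear lid, 85 by 120 by 65 mm, on the bench to the left. Bystander.
- pipette: Grey and white pipette, 230 mm long, lying on the bench to the right. Bystander.
Things that resemble listed ones, but are neither listed nor needed, are in the scene too. Leave any pink, purple or yellow look-alike of the cassette alone.

How it is judged:
By the outcome, as a careful person would: the job done as asked, in the order asked, and still so for the second after the job is handed in, while the arm keeps its last pose, push and grip.
It also fails if it takes over 59 s, if anything falls off the work surface, if the arm or the gripper's body presses on something with over 40 N, if the wrist force passes 120 N, or if a joint passes its speed limit or range.

## Working session

There is one attempt and no reset: what is moved stays moved. The work goes in short steps, Python scripts to look and compute and a tool call to move; the robot and the scene stay as the last step left them, time stands still between calls to the robot, and variables do not carry over. Pictures are saved under pics/ and viewed, and the job is handed in when it is done.

Besides the shell and the picture viewer there is one more tool, called after ">>>" as name(argument=value, ...) on one line, values as JSON. arm_command: Moves the arm, as the interface text tells. Its arguments: {"type":"object","properties":{"plan":{"type":"array"},"newtons":{"type":"number"}},"required":["plan"]}

```bash
mkdir -p pics; ls; cat > h.py <<'E'
import numpy as np, cv2
from station import sensors, vision, job
def ray(name,px,z,P=None):
    P=P or vision.camera_params(name)
    K=np.array(P["intrinsics"],float);k1=P["k1"]
    R=cv2.Rodrigues(np.array(P["rvec"],float))[0];t=np.array(P["tvec"],float).ravel()
    r,c=px
    n=cv2.undistortPoints(np.array([[[c,r]]],float),K,np.array([k1,0,0,0.]))[0,0]
    d=R.T@np.array([n[0],n[1],1]);o=-R.T@t
    return o+d*(z-o[2])/d[2]
def proj(name,X,P=None):
    P=P or vision.camera_params(name)
    p,_=cv2.projectPoints(np.array(X,float).reshape(-1,3),np.array(P["rvec"],float),np.array(P["tvec"],float),np.array(P["intrinsics"],float),np.array([P["k1"],0,0,0.]))
    return p.reshape(-1,2)
def snap(name,fn):
    im=vision.camera(name);cv2.imwrite('pics/'+fn,im);return im
E
python3 - <<'E'
from h import *
print(sensors.get_obs())
for n in("scene","top","wrist"):
    snap(n,n+'0.png');print(n,vision.camera_params(n))
    if n!="scene":
        for o in("cassette","well_end","tab","locator","housing"):
            for f in (vision.pinpoint,):
                for d in f(o,n)[:4]: print(n,o,d)
E
```

```text
pics
{'time_s': 0.0, 'qpos': array([ 1.21636294e+00,  3.00463732e-01,  1.52157922e+00,  9.28394025e-06,
        1.32071793e+00, -6.65959752e-02]), 'joint_vel': array([ 0.00160201,  0.00012208,  0.0020863 ,  0.00170797,  0.0002819 ,
       -0.0006471 ]), 'tau': array([ 1.09687312e-04, -5.31815422e+01, -3.52723145e+01,  7.08407722e-02,
        2.44256324e-02, -9.28071904e-05]), 'ee_pos': array([0.15612154, 0.52734022, 0.40409103]), 'eef_rot': array([-3.14042762e+00, -8.67141694e-05,  2.85375289e+00]), 'force': array([ 0.38194572,  0.88308434, -0.56415611]), 'moment': array([ 0.00123435, -0.00331513, -0.03291244]), 'grip_width': 0.09389206296427104}
scene {'intrinsics': array([[489.96992355,   0.        , 255.9699588 ],
       [  0.        , 489.96992355, 191.09642724],
       [  0.        ,   0.        ,   1.        ]]), 'k1': 0.05228791109826139, 'rvec': array([ 2.01549929,  1.69881501, -0.53646058]), 'tvec': array([-0.07827311, -0.42730679,  1.7989723 ])}
top {'intrinsics': array([[396.80799381,   0.        , 254.16049716],
       [  0.        , 396.80799381, 189.8140371 ],
       [ 
[... 622 characters left out ...]
0.6}
top tab {'at': [176.7, 209.4], 'confidence': 0.74}
top tab {'at': [228.9, 259.1], 'confidence': 0.47}
top locator {'at': [168.9, 264.8], 'confidence': 0.59}
top locator {'at': [154.9, 211.4], 'confidence': 0.54}
top housing {'at': [198.5, 235.8], 'confidence': 0.69}
top housing {'at': [168.4, 127.7], 'confidence': 0.62}
wrist {'intrinsics': array([[304.391006  ,   0.        , 256.77035001],
       [  0.        , 304.391006  , 192.4247438 ],
       [  0.        ,   0.        ,   1.        ]]), 'k1': -0.04407535467907496, 'rvec': array([-2.34088281, -1.74706392, -0.23361668]), 'tvec': array([-0.5500729 , -0.02721095,  0.39093732])}
wrist cassette {'at': [305.4, 157.4], 'confidence': 0.58}
```

```bash
python3 - <<'E'
import cv2
im=cv2.imread('pics/top0.png')
cv2.imwrite('pics/top0c.png',cv2.resize(im[100:310,120:400],None,fx=2.85,fy=2.85,interpolation=cv2.INTER_CUBIC))
E
```

```text
(no output)
```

View pics/top0.png

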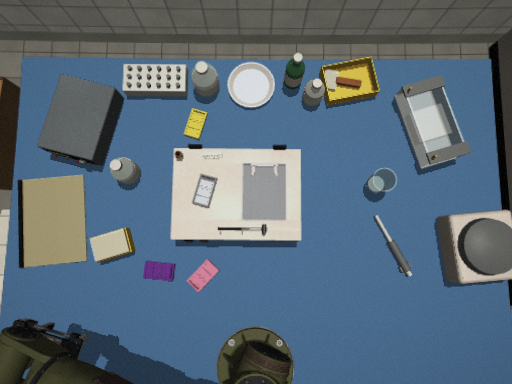

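View pics/top0c.png

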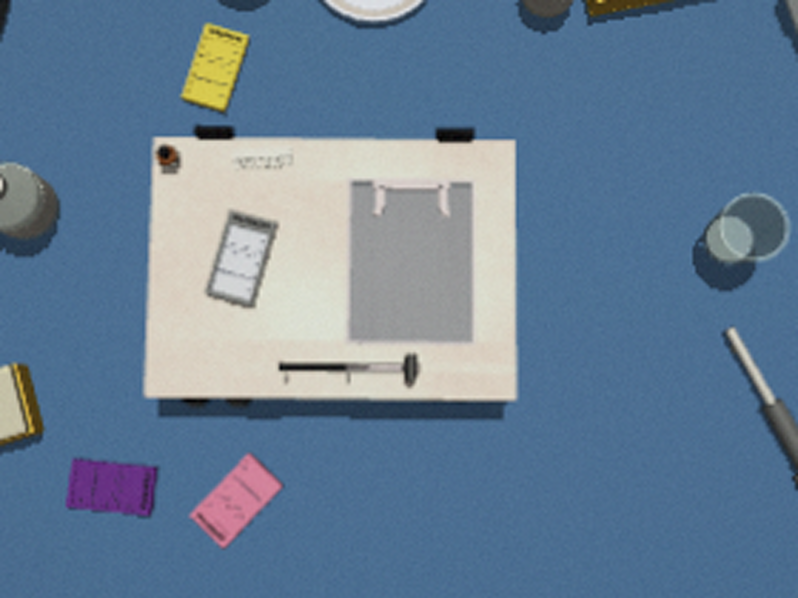

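View pics/scene0.png

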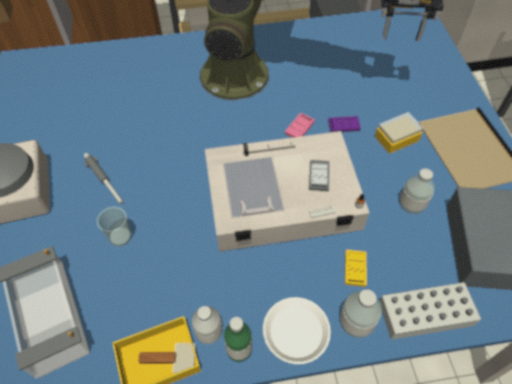

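View pics/wrist0.png

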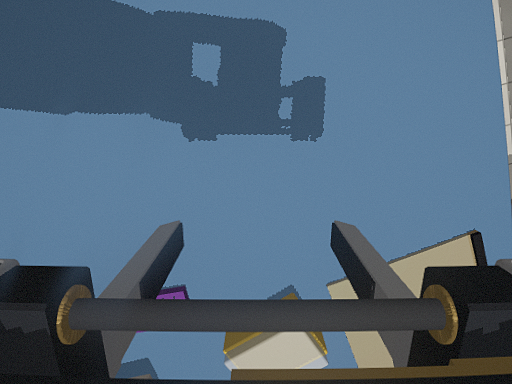

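```bash
python3 - <<'E'
from h import *
def c(p,z): return ray("top",(p[1]/2.85+100-.3,p[0]/2.85+120-.3),z)
for p in[(154,137),(516,140),(517,400),(146,397)]: print('H',c(p,.1).round(4))
for p in[(350,181),(473,181),(473,342),(349,341)]: print('win',c(p,.1).round(4))
for p in[(231,210),(278,222),(253,306),(208,294)]: print('cas',c(p,.114).round(4))
print('tab top',c((411,369),.131).round(4))
for p in[(286,375),(348,375)]: print('mark',c(p,.1))
print(c((412,188),.11),c((412,181),.11))
E
```

```text
H [0.7125 0.2724 0.1   ]
H [ 0.7117 -0.1488  0.1   ]
H [ 0.4113 -0.1471  0.1   ]
H [0.4124 0.2716 0.1   ]
win [0.662 0.044 0.1  ]
win [ 0.6629 -0.0986  0.1   ]
win [ 0.4764 -0.0978  0.1   ]
win [0.4766 0.0433 0.1   ]
cas [0.6246 0.1792 0.114 ]
cas [0.611  0.1253 0.114 ]
cas [0.5147 0.1518 0.114 ]
cas [0.528  0.2029 0.114 ]
tab top [ 0.4443 -0.0265  0.131 ]
mark [0.43778416 0.11429504 0.1       ]
mark [0.43817215 0.04406457 0.1       ]
[ 0.65224608 -0.02764737  0.11      ] [ 0.66043676 -0.02762426  0.11      ]
```

>>> arm_command(plan=[-1, 0.95, -0.905, 0, 0.016, -1, 0.95, -0.905, 0, 0.016, -1, 0.95, -0.905, 0, 0.016, -1, 0.95, -0.905, 0, 0.016, -1, 0.95, -0.905, 0, 0.016, -1, 0.95, -0.905, 0, 0.016, -1, 0.95, -0.905, 0, 0.016, -1, 0.95, -0.905, 0, 0.016, -1, 0.95, -0.905, 0, 0.016, -1, 0.95, -0.905, 0, 0.016, -1, 0.95, -0.905, 0, 0.016, -1, 0.95, -0.905, 0, 0.016, -1, 0.95, -0.905, 0, 0.016, -1, 0.95, -0.905, 0, 0.016])

```text
time_s: 2.05
ee_pos: [0.5355, 0.1662, 0.4047]
eef_rot: [3.142, -0.0, 2.888]
force: [-0.3, 0.1, -0.2]
grip_width: 0.0942
```

```bash
python3 - <<'E'
from h import *
o=sensors.get_obs();print(o['time_s'],o['ee_pos'],o['eef_rot'],o['force'])
P=vision.camera_params('wrist');im=snap('wrist','w1.png')
import pickle;pickle.dump(P,open('P1.pkl','wb'))
R=cv2.Rodrigues(P['rvec'])[0];print(-R.T@P['tvec'],R[2])
cv2.imwrite('pics/w1b.png',cv2.resize(im,None,fx=1.5625,fy=1.5625,interpolation=cv2.INTER_CUBIC))
E
```

```text
2.05 [0.53548047 0.16618    0.40470977] [ 3.14153398e+00 -1.23904418e-04  2.88826331e+00] [-0.27126084  0.06051559 -0.20729367]
[0.46214349 0.18494412 0.385125  ] [ 0.25343466 -0.06457433 -0.96519481]
```

View pics/w1b.png

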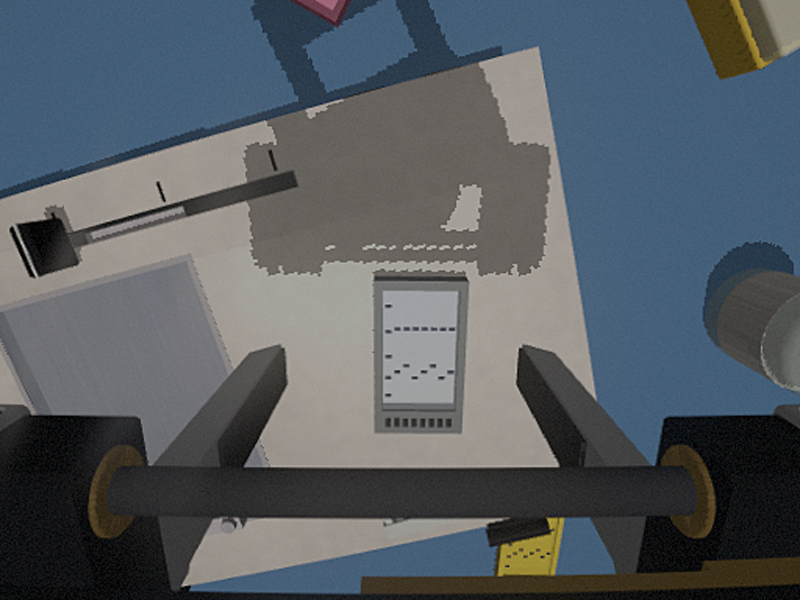

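```bash
python3 - <<'E'
from h import *
import pickle;P=pickle.load(open('P1.pkl','rb'))
def c(p,z): return ray("wrist",(p[1]/1.5625-.2,p[0]/1.5625-.2),z,P)
q=[c(p,.114) for p in[(374,280),(467,279),(462,432),(375,432)]]
for a in q: print(a.round(4))
f=(q[0]+q[1])/2;r=(q[2]+q[3])/2;print('c',(f+r)/2,'yaw',np.arctan2(*(r-f)[1::-1]),np.linalg.norm(r-f))
print('corner',c((539,47),.1))
for p in[(271,150),(275,170),(157,182),(163,200),(53,210)]: print('mark',c(p,.1).round(4))
for p in[(11,228),(63,220),(35,277),(79,263)]: print('tab',c(p,.131).round(4))
print('win',c((191,256),.1))
E
python3 - <<'E'
import cv2
im=cv2.imread('pics/w1.png')
cv2.imwrite('pics/w1c.png',cv2.resize(im[80:290,0:310],None,fx=2.58,fy=2.58,interpolation=cv2.INTER_CUBIC))
E
```

```text
[0.517  0.1544 0.114 ]
[0.5301 0.2072 0.114 ]
[0.6273 0.1825 0.114 ]
[0.6132 0.1285 0.114 ]
c [0.57191829 0.16815102 0.114     ] yaw -0.2557679458927261 0.09999445537527551
corner [0.41574844 0.27557251 0.1       ]
mark [0.4309 0.1157 0.1   ]
mark [0.4422 0.1145 0.1   ]
mark [0.4304 0.0446 0.1   ]
mark [0.4411 0.0442 0.1   ]
mark [ 0.4287 -0.024   0.1   ]
tab [ 0.4349 -0.0289  0.131 ]
tab [0.4388 0.0019 0.131 ]
tab [ 0.4637 -0.0276  0.131 ]
tab [0.463  0.0008 0.131 ]
win [0.47713277 0.04857473 0.1       ]
```

View pics/w1c.png

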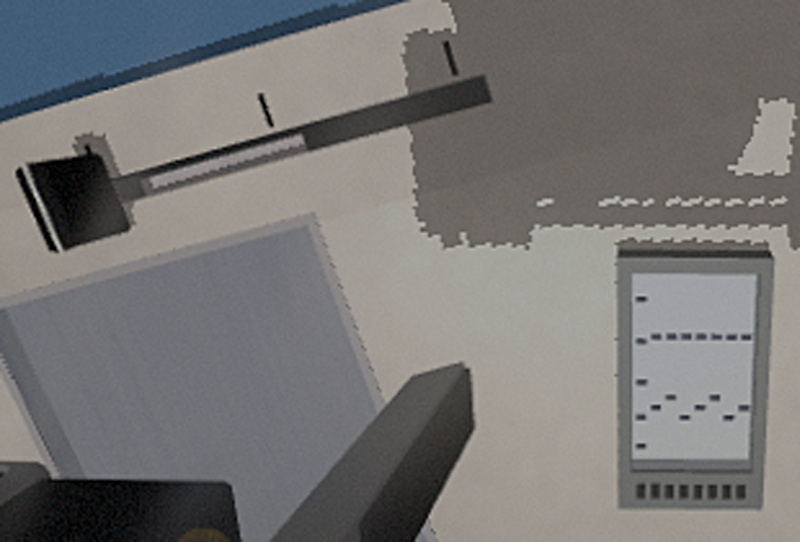

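>>> arm_command(plan=[-1, 0.089, 0.002, 0, 0, -1, 0.089, 0.002, -0.1, 0, -1, 0.089, 0.002, -0.2, 0, -1, 0.089, 0.002, -0.245, 0, -1, 0.089, 0.002, -0.255, 0, -1, 0.089, 0.002, -0.255, 0, -1, 0.089, 0.002, -0.255, 0], newtons=20)

```text
time_s: 2.8
ee_pos: [0.5718, 0.1666, 0.3043]
eef_rot: [3.14, 0.002, 2.888]
force: [0.7, 0.6, -0.0]
grip_width: 0.0942
```

```bash
python3 - <<'E'
from h import *
for i in range(3):
    im=snap('wrist','w2.png')
    o=sensors.get_obs();print(o['time_s'],o['ee_pos'],o['eef_rot'],o['force'])
E
```

```text
2.85 [0.57178157 0.16650754 0.30433431] [3.14045960e+00 2.21280292e-03 2.88777385e+00] [ 0.21269944 -0.29538591  0.77857365]
2.9 [0.57177905 0.16639799 0.30416958] [3.14050231e+00 2.07599069e-03 2.88755350e+00] [ 0.31113262  0.08792637 -0.05521382]
2.95 [0.57176916 0.16631986 0.30391898] [3.14066992e+00 1.77312226e-03 2.88745171e+00] [-0.89022865  0.47203343 -0.0527301 ]
```

View pics/w2.png

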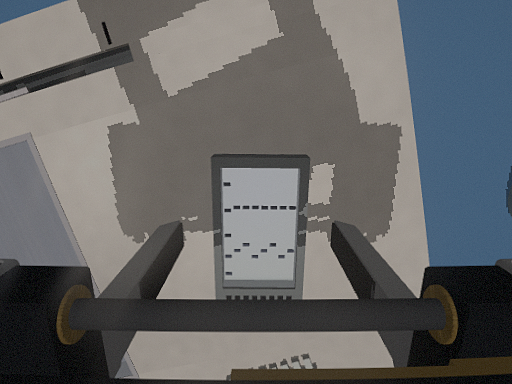

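>>> arm_command(plan=[-1, 0, 0, -0.003, 0, 1, 0, 0, -0.003, 0, 1, 0, 0, -0.003, 0, 1, 0, 0, -0.003, 0, 1, 0, 0, -0.003, 0, 1, 0, 0, -0.003, 0, 1, 0, 0, -0.003, 0, 1, 0, 0, -0.003, 0, 1, 0, 0, -0.003, 0, 1, 0, 0, -0.003, 0], newtons=20)

```text
time_s: 3.95
ee_pos: [0.5717, 0.1662, 0.3014]
eef_rot: [-3.142, -0.0, 2.887]
force: [0.1, 0.2, 0.0]
grip_width: 0.0561
```

>>> arm_command(plan=[1, 0, 0, 0.1, 0, 1, -0.025, -0.1, 0.1, 0.03, 1, -0.025, -0.2, 0.1, 0.06, 1, -0.025, -0.3, 0.1, 0.09, 1, -0.025, -0.4, 0.1, 0.121, 1, -0.025, -0.48, 0.1, 0.121, 1, -0.025, -0.48, 0.1, 0.121, 1, -0.025, -0.48, 0.1, 0.121, 1, -0.025, -0.48, 0.1, 0.121])

```text
time_s: 4.85
ee_pos: [0.5617, -0.025, 0.3414]
eef_rot: [3.141, -0.0, 3.141]
force: [0.4, 0.5, -1.6]
grip_width: 0.0558
```

```bash
python3 - <<'E'
from h import *
import pickle
vision.camera('top')
o=sensors.get_obs();print(o['time_s'],o['ee_pos'],o['eef_rot'],o['force'],o['grip_width'])
P=vision.camera_params('wrist');im=snap('wrist','w3.png');pickle.dump(P,open('P3.pkl','wb'))
cv2.imwrite('pics/w3b.png',cv2.resize(im,None,fx=1.5625,fy=1.5625,interpolation=cv2.INTER_CUBIC))
im=snap('top','t3.png')
cv2.imwrite('pics/t3b.png',cv2.resize(im[130:260,150:320],None,fx=4.5,fy=4.5,interpolation=cv2.INTER_CUBIC))
E
```

```text
4.9 [ 0.56173357 -0.02484006  0.34136556] [ 3.14145886e+00 -2.13604759e-04 -3.14138242e+00] [ 0.44186746  0.04203561 -0.55351768] 0.05606057171834856
```

View pics/w3b.png

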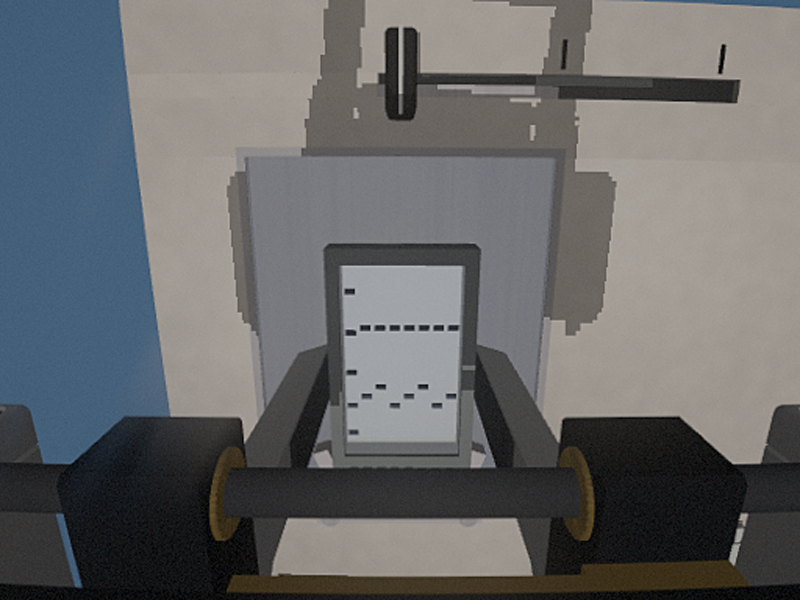

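View pics/t3b.png

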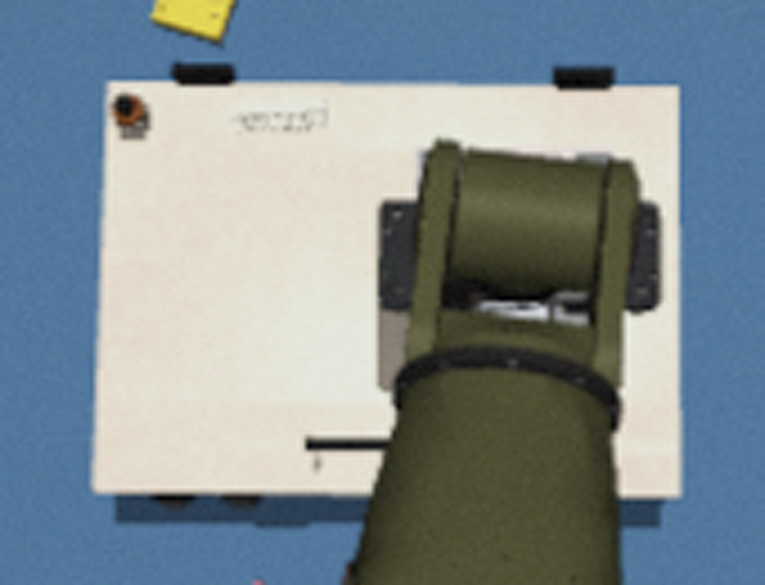

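```bash
python3 - <<'E'
from h import *
import pickle;P=pickle.load(open('P3.pkl','rb'))
def c(p,z): return ray("wrist",(p[1]/1.5625-.2,p[0]/1.5625-.2),z,P).round(4)
print('marks',c((564,69),.1),c((722,73),.1),c((567,40),.1),c((725,44),.1))
print('tabtop',c((401,28),.131),c((401,117),.131))
print('win',c((246,157),.1),c((556,157),.1),c((260,400),.1),c((541,400),.1))
print('cas',c((325,247),.1535),c((480,247),.1535),c((333,457),.1535),c((471,457),.1535))
print('right edge',c((120,20),.1),c((165,390),.1))
print('slot',c((740,80),.1),c((740,103),.1),c((420,73),.1),c((420,85),.1))
E
```

```text
marks [0.4421 0.0455 0.1   ] [0.4422 0.1163 0.1   ] [0.4305 0.0459 0.1   ] [0.4303 0.1159 0.1   ]
tabtop [ 0.4347 -0.0251  0.131 ] [ 0.4656 -0.0251  0.131 ]
win [ 0.479  -0.0949  0.1   ] [0.479  0.0447 0.1   ] [ 0.5989 -0.0978  0.1   ] [0.5991 0.047  0.1   ]
cas [ 0.5117 -0.0522  0.1535] [0.5117 0.003  0.1535] [ 0.5971 -0.0527  0.1535] [0.5971 0.0031 0.1535]
right edge [ 0.4214 -0.1455  0.1   ] [ 0.5936 -0.1469  0.1   ]
slot [0.4448 0.125  0.1   ] [0.4545 0.1265 0.1   ] [ 0.4442 -0.0169  0.1   ] [ 0.4491 -0.0169  0.1   ]
```

>>> arm_command(plan=[1, 0, 0, -0.05, 0, 1, 0, 0, -0.09, 0, 1, 0, 0, -0.1, 0, 1, 0, 0, -0.1, 0, 1, 0, 0, -0.1, 0])

```text
time_s: 5.5
ee_pos: [0.5618, -0.0254, 0.3017]
eef_rot: [-3.142, 0.0, 3.141]
force: [-0.2, -0.9, -0.1]
grip_width: 0.0556
```

>>> arm_command(plan=[1, 0.02, 0, 0, 0, 1, 0.04, 0, 0, 0, 1, 0.055, 0, 0, 0, 1, 0.07, 0, 0, 0, 1, 0.08, 0, 0, 0, 1, 0.09, 0, 0, 0, 1, 0.09, 0, 0, 0])

```text
time_s: 6.2
ee_pos: [0.598, -0.0258, 0.3013]
eef_rot: [3.142, -0.0, 3.141]
force: [0.6, 0.0, -1.4]
grip_width: 0.0559
```

Now creep forward until contact.

>>> arm_command(plan=[1, 0.0025, 0, 0, 0, 1, 0.005, 0, 0, 0, 1, 0.0075, 0, 0, 0, 1, 0.01, 0, 0, 0, 1, 0.01, 0, 0, 0])

```text
time_s: 6.7
ee_pos: [0.6018, -0.0258, 0.3015]
eef_rot: [-3.142, 0.0, 3.141]
force: [-1.0, 0.0, -0.5]
grip_width: 0.0558
```

```bash
python3 - <<'E'
from h import *
import pickle
P=vision.camera_params('wrist');im=snap('wrist','w4.png');pickle.dump(P,open('P4.pkl','wb'))
o=sensors.get_obs();print(o['time_s'],o['ee_pos'],o['eef_rot'],o['force'],o['grip_width'])
cv2.imwrite('pics/w4b.png',cv2.resize(im,None,fx=1.5625,fy=1.5625,interpolation=cv2.INTER_CUBIC))
im=snap('scene','s4.png')
cv2.imwrite('pics/s4b.png',cv2.resize(im[120:260,190:380],None,fx=4.2,fy=4.2,interpolation=cv2.INTER_CUBIC))
E
```

```text
6.75 [ 0.60172545 -0.02583137  0.30145555] [3.14158330e+00 2.65024720e-05 3.14069238e+00] [-0.21972221 -0.81827769 -0.50983994] 0.05554469213019758
```

View pics/w4b.png

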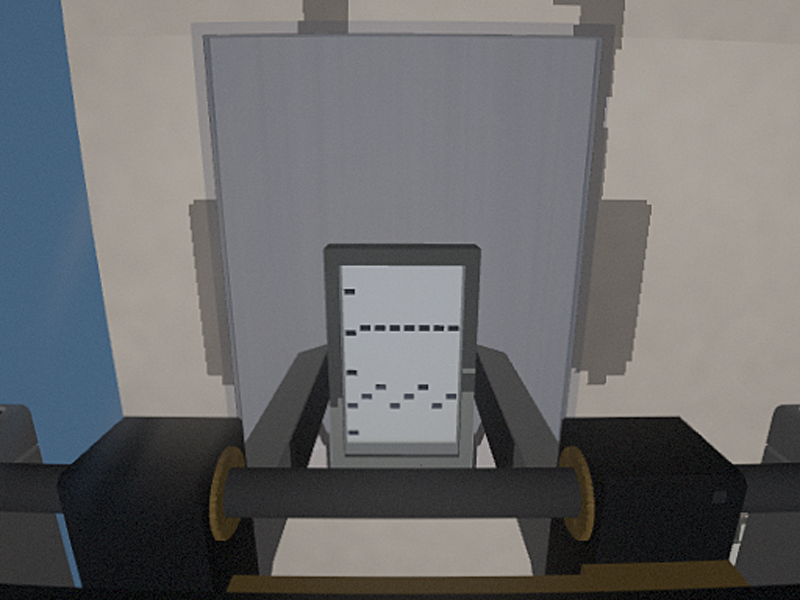

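View pics/s4b.png

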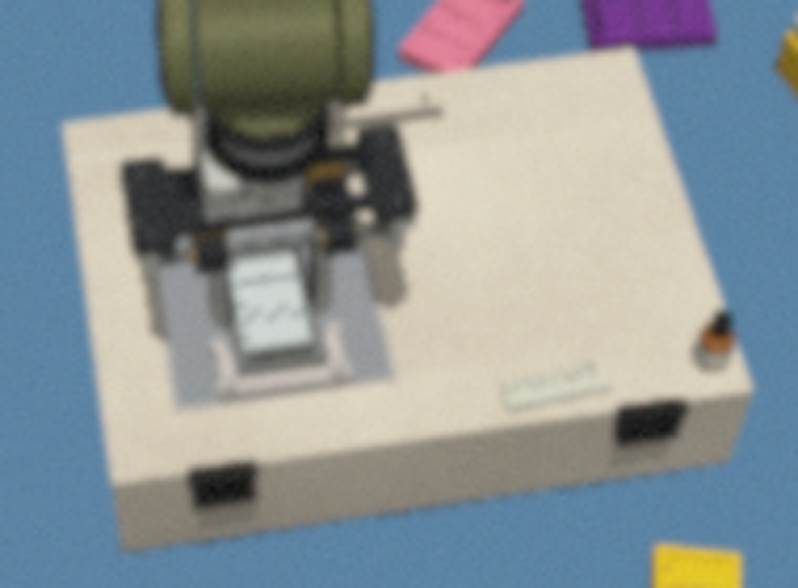

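>>> arm_command(plan=[1, 0.0025, 0, 0, 0, 1, 0.005, 0, 0, 0, 1, 0.0075, 0, 0, 0, 1, 0.0075, 0, 0, 0, 1, 0.0075, 0, 0, 0])

```text
time_s: 7.3
ee_pos: [0.6042, -0.0258, 0.3013]
eef_rot: [3.141, -0.004, 3.141]
force: [-11.4, 1.4, 4.5]
grip_width: 0.0558
```

>>> arm_command(plan=[1, 0.0015, 0, 0, 0, 1, 0.003, 0, 0, 0, 1, 0.003, 0, 0, 0, 1, 0.003, 0, 0, 0])

```text
time_s: 7.7
ee_pos: [0.605, -0.0259, 0.3012]
eef_rot: [3.141, -0.006, 3.141]
force: [-17.8, -0.2, 7.5]
grip_width: 0.056
```

```bash
python3 - <<'E'
from h import *
im=snap('scene','s5.png')
o=sensors.get_obs();print(o['time_s'],o['ee_pos'],o['eef_rot'],o['force'],o['moment'],o['grip_width'])
cv2.imwrite('pics/s5b.png',cv2.resize(im[160:230,210:300],None,fx=8,fy=8,interpolation=cv2.INTER_CUBIC))
E
```

```text
7.75 [ 0.60499191 -0.02584361  0.30120144] [ 3.14137143 -0.00587747  3.14067447] [-18.13910137  -0.26800225   8.6976697 ] [-0.02500329  3.45541282 -0.02679659] 0.05563487742450262
```

View pics/s5b.png

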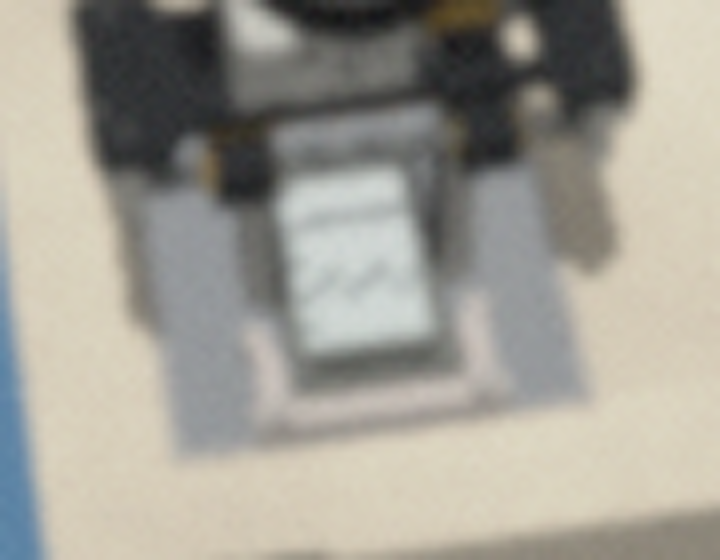

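>>> arm_command(plan=[1, -0.002, 0, 0, 0, 1, -0.002, 0, 0, 0, -0.5, -0.002, 0, 0, 0, -0.5, -0.002, 0, 0, 0, -0.5, -0.002, 0, 0, 0, -0.5, -0.002, 0, 0, 0])

```text
time_s: 8.35
ee_pos: [0.6052, -0.0258, 0.3015]
eef_rot: [-3.142, 0.0, 3.141]
force: [-0.3, -0.0, -0.1]
grip_width: 0.0707
```

>>> arm_command(plan=[-0.5, 0, 0, 0.05, 0, -0.5, 0, 0, 0.15, 0, -0.5, -0.1, 0, 0.25, 0, -0.5, -0.1, 0, 0.25, 0, -0.5, -0.1, 0, 0.25, 0])

```text
time_s: 8.85
ee_pos: [0.5647, -0.0258, 0.4027]
eef_rot: [-3.141, 0.003, 3.141]
force: [0.0, 0.9, -0.8]
grip_width: 0.0706
```

```bash
python3 - <<'E'
from h import *
import pickle
P=vision.camera_params('wrist');im=snap('wrist','w6.png');pickle.dump(P,open('P6.pkl','wb'))
o=sensors.get_obs();print(o['time_s'],o['ee_pos'],o['eef_rot'],o['force'],o['grip_width'])
cv2.imwrite('pics/w6b.png',cv2.resize(im,None,fx=1.5625,fy=1.5625,interpolation=cv2.INTER_CUBIC))
im=snap('scene','s6.png')
cv2.imwrite('pics/s6b.png',cv2.resize(im[160:230,210:300],None,fx=8,fy=8,interpolation=cv2.INTER_CUBIC))
E
```

```text
8.9 [ 0.56512155 -0.0258326   0.40123974] [-3.14157899e+00  2.51840194e-04  3.14064513e+00] [ 0.6590317   0.15997176 -0.56873248] 0.07064923877030815
```

View pics/w6b.png

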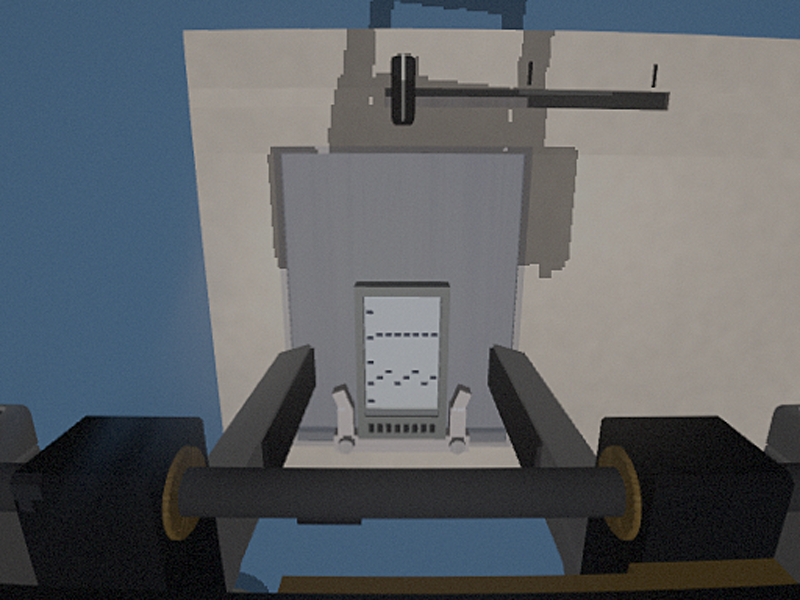

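View pics/s6b.png

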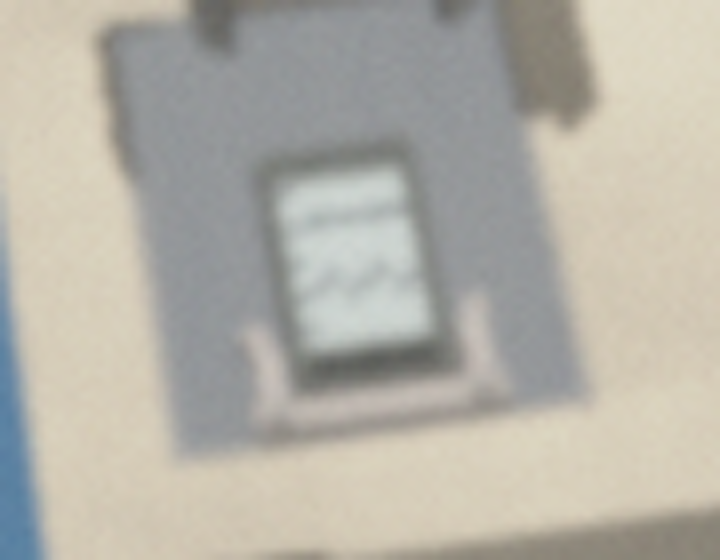

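```bash
python3 - <<'E'
from h import *
import pickle;P=pickle.load(open('P6.pkl','rb'))
def c(p,z): return ray("wrist",(p[1]/1.5625-.2,p[0]/1.5625-.2),z,P).round(4)
print('marks',c((530,84),.1),c((655,86),.1))
print('tabtop',c((404,54),.131),c((404,124),.131))
print('cas',c((355,286),.114),c((450,286),.114),c((357,437),.114),c((448,437),.114))
print('cheek tips',c((337,388),.11),c((467,388),.11),'post',c((346,440),.11),c((458,440),.11))
E
```

```text
marks [0.4419 0.0455 0.1   ] [0.4419 0.1162 0.1   ]
tabtop [ 0.4336 -0.0246  0.131 ] [ 0.466  -0.0246  0.131 ]
cas [ 0.5536 -0.053   0.114 ] [0.5537 0.0023 0.114 ] [ 0.6527 -0.0545  0.114 ] [0.6528 0.0036 0.114 ]
cheek tips [ 0.6203 -0.0665  0.11  ] [0.6205 0.0151 0.11  ] post [ 0.6574 -0.0622  0.11  ] [0.6575 0.0106 0.11  ]
```

>>> arm_command(plan=[-0.5, -0.1, 0, 0, 0, -0.5, -0.2, 0, 0, 0, -0.5, -0.287, 0, 0, 0, -0.5, -0.287, 0, -0.05, 0, -0.5, -0.287, 0, -0.05, 0])

```text
time_s: 9.45
ee_pos: [0.4501, -0.0258, 0.379]
eef_rot: [3.141, -0.004, 3.141]
force: [0.4, -0.2, -0.6]
grip_width: 0.0704
```

```bash
python3 - <<'E'
from h import *
import pickle
P=vision.camera_params('wrist');im=snap('wrist','w7.png');pickle.dump(P,open('P7.pkl','wb'))
o=sensors.get_obs();print(o['time_s'],o['ee_pos'],o['eef_rot'],o['force'],o['grip_width'])
cv2.imwrite('pics/w7b.png',cv2.resize(im,None,fx=1.5625,fy=1.5625,interpolation=cv2.INTER_CUBIC))
im=snap('top','t7.png')
cv2.imwrite('pics/t7b.png',cv2.resize(im[130:260,150:320],None,fx=4.5,fy=4.5,interpolation=cv2.INTER_CUBIC))
E
```

```text
9.5 [ 0.45072469 -0.02588742  0.38014519] [ 3.14117193 -0.00320749  3.14066033] [ 0.76897263 -0.22060806 -0.3788233 ] 0.07003871969688602
```

View pics/w7b.png

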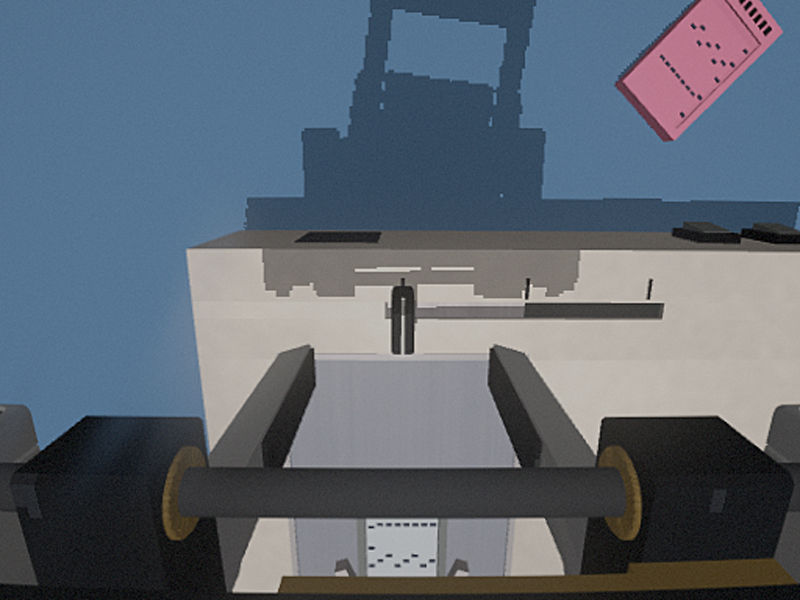

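View pics/t7b.png

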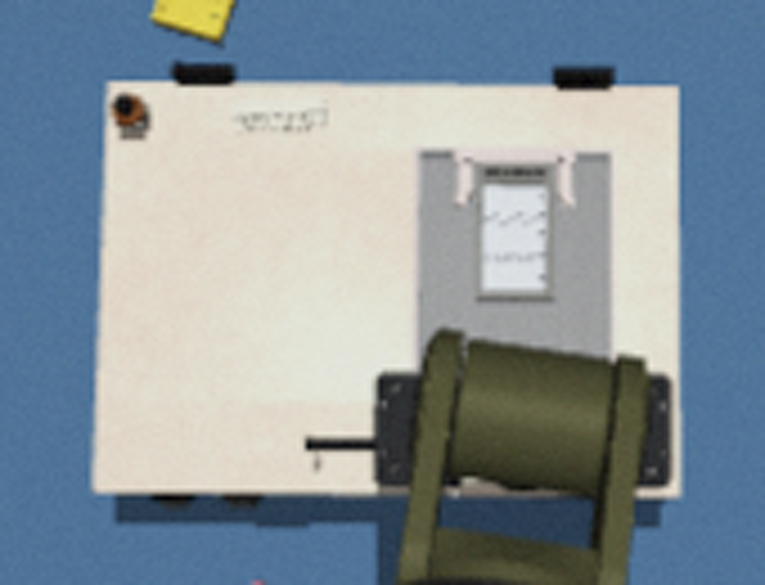

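>>> arm_command(plan=[-0.5, 0, 0.002, -0.08, 0, -0.5, 0, 0.002, -0.15, 0, -0.5, 0, 0.002, -0.186, 0, -0.5, 0, 0.002, -0.186, 0, -0.5, 0, 0.002, -0.186, 0, 1, 0, 0.002, -0.186, 0, 1, 0, 0.002, -0.186, 0, 1, 0, 0.002, -0.186, 0, 1, 0, 0.002, -0.186, 0, 1, 0, 0.002, -0.186, 0, 1, 0, 0.002, -0.186, 0, 1, 0, 0.002, -0.186, 0], newtons=35)

```text
time_s: 10.75
ee_pos: [0.4503, -0.025, 0.3071]
eef_rot: [-3.142, 0.0, 3.141]
force: [0.5, 0.3, -0.3]
grip_width: 0.018
```

```bash
python3 - <<'E'
from h import *
o=sensors.get_obs();print(o['time_s'],o['ee_pos'],o['eef_rot'],o['force'],o['moment'],o['grip_width'])
P=vision.camera_params('wrist');im=snap('wrist','w8.png')
cv2.imwrite('pics/w8b.png',cv2.resize(im,None,fx=1.5625,fy=1.5625,interpolation=cv2.INTER_CUBIC))
E
```

```text
10.75 [ 0.45030225 -0.0250396   0.30707499] [-3.14159088e+00  3.67819222e-05  3.14070141e+00] [ 0.46377638  0.29415247 -0.30891152] [0.01826112 0.0326319  0.02486957] 0.017996458934005345
```

View pics/w8b.png

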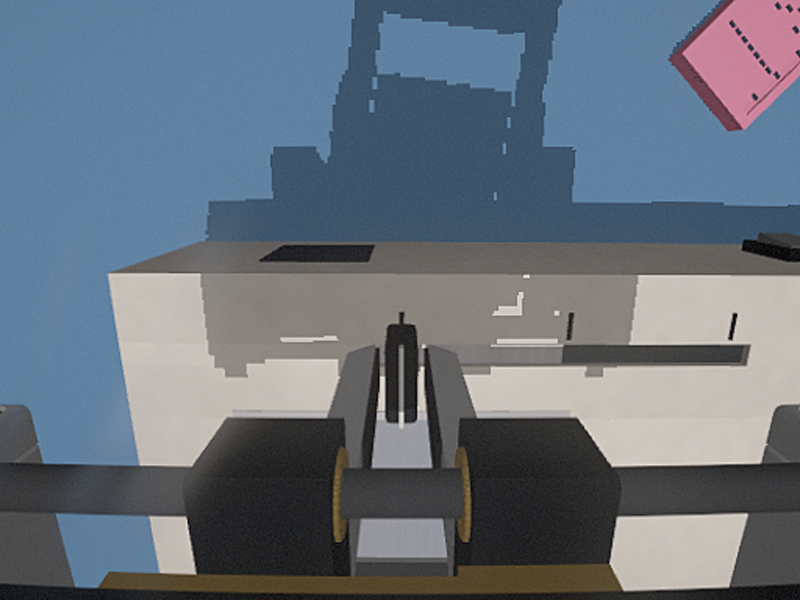

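>>> arm_command(plan=[1, 0, 0, 0, 0, 1, 0, 0, 0, 0, 1, 0, 0, 0, 0, 1, 0, 0, 0, 0], newtons=35)

```text
time_s: 11.2
ee_pos: [0.4503, -0.0251, 0.307]
eef_rot: [-3.141, -0.0, 3.141]
force: [-1.0, -3.9, -0.3]
grip_width: 0.0116
```

>>> arm_command(plan=[1, 0, 0.025, 0, 0, 1, 0, 0.05, 0, 0, 1, 0, 0.075, 0, 0, 1, 0, 0.1, 0, 0, 1, 0, 0.125, 0, 0, 1, 0, 0.145, 0, 0, 1, 0, 0.16, 0, 0, 1, 0, 0.16, 0, 0, 1, 0, 0.16, 0, 0, 1, 0, 0.16, 0, 0])

```text
time_s: 12.2
ee_pos: [0.4505, 0.0386, 0.307]
eef_rot: [-3.14, 0.001, 3.141]
force: [2.3, -9.2, -1.6]
grip_width: 0.0118
```

```bash
python3 - <<'E'
from h import *
import pickle
P=vision.camera_params('wrist');im=snap('wrist','w9.png');pickle.dump(P,open('P9.pkl','wb'))
o=sensors.get_obs();print(o['time_s'],o['ee_pos'],o['eef_rot'],o['force'],o['moment'],o['grip_width'])
cv2.imwrite('pics/w9b.png',cv2.resize(im[180:290,160:420],None,fx=3,fy=3,interpolation=cv2.INTER_CUBIC))
E
```

```text
12.25 [0.45044878 0.0385463  0.30704317] [-3.14026547e+00  5.56516478e-04  3.14064416e+00] [ 2.82888751 -8.41173787 -1.20369893] [-1.57923337 -0.3210698  -0.11717924] 0.011629738638978832
```

View pics/w9b.png

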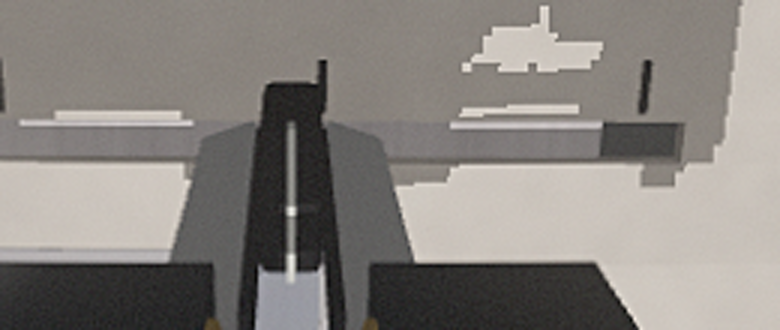

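>>> arm_command(plan=[1, 0, 0.006, 0, 0, 1, 0, 0.012, 0, 0, 1, 0, 0.0165, 0, 0, 1, 0, 0.0165, 0, 0, 1, 0, 0.0165, 0, 0, 1, 0, 0.0165, 0, 0])

```text
time_s: 12.85
ee_pos: [0.4505, 0.0451, 0.3071]
eef_rot: [-3.14, 0.001, 3.141]
force: [2.5, -9.9, -1.9]
grip_width: 0.0118
```

```bash
python3 - <<'E'
from h import *
P=vision.camera_params('wrist');im=snap('wrist','w10.png')
o=sensors.get_obs();print(o['time_s'],o['ee_pos'],o['eef_rot'],o['force'],o['grip_width'])
def up(p): return (p[1]-.0,p[0])
# predicted tab-mid/half mark etc.
print(proj('wrist',[[.4419,.0455,.1],[.4309,.0455,.1],[.4419,.1162,.1],[.45,.0452,.131]],P))
cv2.imwrite('pics/w10b.png',cv2.resize(im[180:290,160:420],None,fx=3,fy=3,interpolation=cv2.INTER_CUBIC))
im=snap('top','t10.png')
cv2.imwrite('pics/t10b.png',cv2.resize(im[130:260,150:320],None,fx=4.5,fy=4.5,interpolation=cv2.INTER_CUBIC))
im=snap('scene','s10.png')
cv2.imwrite('pics/s10b.png',cv2.resize(im[120:260,190:380],None,fx=4.2,fy=4.2,interpolation=cv2.INTER_CUBIC))
E
```

```text
12.9 [0.45048369 0.04509549 0.30706443] [-3.14011420e+00  6.59416186e-04  3.14067851e+00] [  2.46208944 -10.27842747  -1.85145366] 0.011433967950703288
[[258.08111251 216.37724026]
 [258.07444852 200.21590547]
 [365.89944123 216.09918479]
 [257.75655074 248.65441058]]
```

View pics/w10b.png

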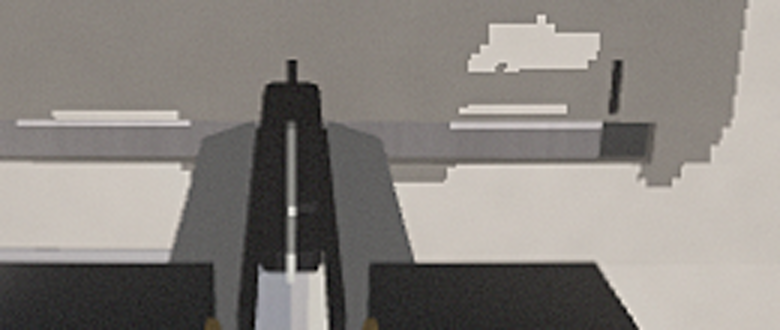

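View pics/t10b.png

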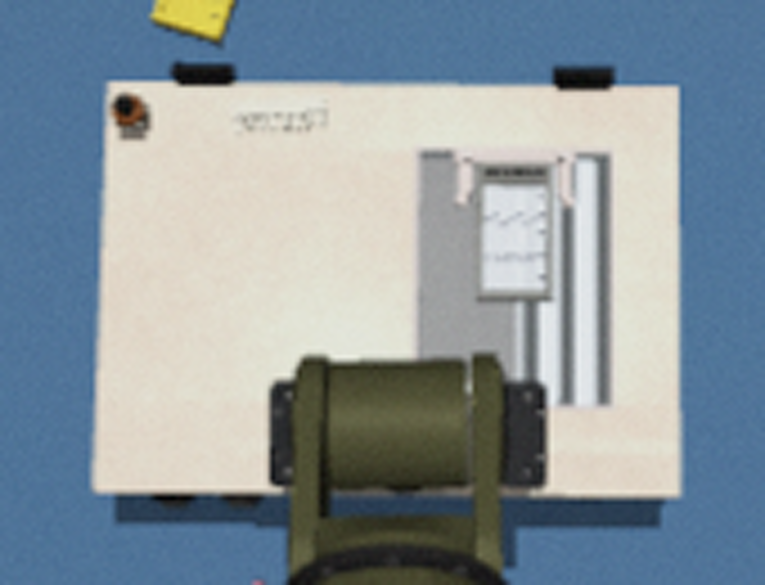

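View pics/s10b.png

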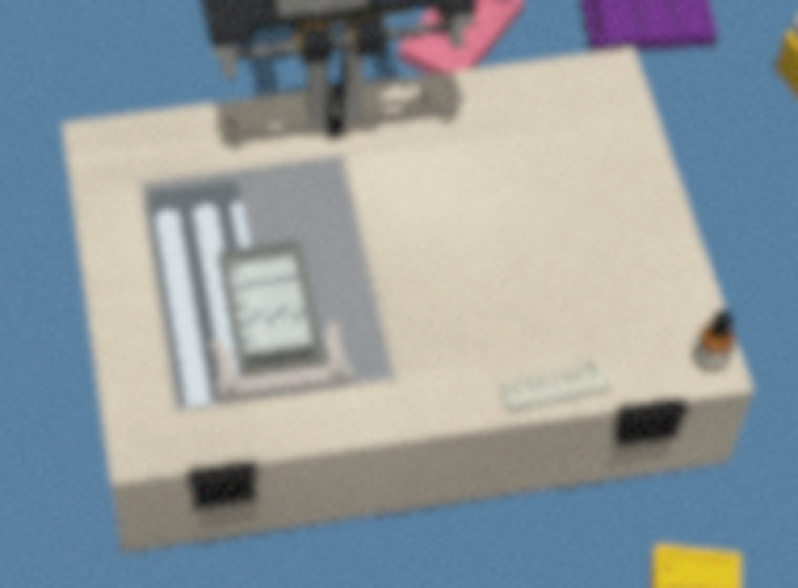

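>>> arm_command(plan=[1, 0, 0, 0, 0, 1, 0, 0, 0, 0, 1, 0, 0, 0, 0, 1, 0, 0, 0, 0, 1, 0, 0, 0, 0])

```text
time_s: 13.5
ee_pos: [0.4505, 0.0451, 0.3071]
eef_rot: [-3.14, 0.001, 3.141]
force: [2.3, -9.5, -0.8]
grip_width: 0.0116
```

```bash
python3 - <<'E'
from h import *
o=sensors.get_obs();print(o['time_s'],o['ee_pos'],o['force'],o['grip_width'])
print(job.hand_in())
E
```

```text
13.5 [0.45047904 0.04506554 0.30706424] [ 2.3098854  -9.52954825 -0.78369687] 0.011641481568386423
the job is handed in; nothing more can be done
None
```

The cassette is home in the locator and the shutter is held at half open; I handed the job in at 13.5 s with the arm still gripping the tab.

- **Cassette:** I lifted the grey one, squared it to the housing and set it flat on the glass. I then pushed it well end first into the locator until it stalled at about 18 N. After release, the wrist view put its well end about 0.3 mm from the stop position worked out from the cheek tips. The top and scene pictures taken after the shutter was moved show it still seated.
- **Shutter:** I gripped the tab and slid it about 70 mm. Its middle line is within about one pixel of the half mark. The spring pulls with about 10 N, as expected at half, and the tool held steady for the last half second. The pictures show the ladder side of the gel uncovered.
- **Other things:** The vial and comb look unmoved in the last pictures, and I saw no contact with the look-alikes. I did not recheck the items out on the bench at the end.
- **Disagreement:** The top and wrist cameras differed by about 2–4 mm in absolute position. I averaged them for the grasp and used the wrist camera's readings after that.

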